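# Hang the bottle holder on its two pins and put the spray bottle in it

## Robot

A 6-joint arm with a two-finger parallel gripper is mounted at the origin on the work surface. World frame = base frame: x ahead of the robot, y to its left, z up, the work surface at z = 0. Lengths are in m, angles in degrees, forces in N, time in s.
With the tool pointing down it reaches from about 0.35 to 0.725 m from the base axis. Payload 4.3 kg.
Tool frame: the origin (TCP) lies midway between the tips of the shut fingers; the grasp point (between the pads) lies 19 mm behind it; z points along the fingers, y is the line along which they close (so a half turn about z gives the same grasp; the last joint's range is limited). The gripper opens to 85 mm and grips with 20 to 120 N. Pads are 22 mm wide; open, the fingers measure 114 mm over their backs; the gripper's body (76 mm by 85 mm) begins 54 mm behind the grasp point. The pads swing forward as they close: fully open they stand 13 mm farther back than shut.
Start: joints at [64.039, 21.618, 4.641, 73.018, 0, 83.68], TCP at [0.193, 0.542, 0.231] pointing down, gripper open.
Joint ranges: [-156.06, 156.06], [-48.1, 94.91], [-58.44, 69.94], [-101.28, 121.22], [-78.64, 73.56], [-180, 180]. Speed limits (degrees/s): [147.25, 147.25, 180, 180, 180, 180].

## Interface

Orientations are given as a 3x3 rotation matrix whose columns are the frame's x, y, z axes.
In Python, from bench import sense, capture, camera_params, finish_job gives the robot as it stands.
- The arm moves only by the tool move_arm, never from a script. Its argument "plan" is a list of rows, each an object of numbers: "x", "y", "z": the shift along the tool's x, y, z in mm; "twist": the turn about the tool's z in rad. In form: [{"x": .., "y": .., "z": .., "twist": ..}, ...]. A call has 1 to 10 rows; each row shifts and turns the commanded pose from where the row before left it, along the tool's axes as they then stand; what a row does not reach is not made up. A row lasts 1/10 s, in which the tool goes at most 50 mm and 8.59 degrees, less where a joint would pass 70% of its speed; a pose out of reach is approached as far as the arm can. A call is refused whole if a number of a shift passes 50 or a number of a turn 0.15, either way. A call with a gripper value outside its range is refused whole. "claw" is the finger opening in mm, from 0 to 85.4, set as the call begins (left out, the last holds). The fingers move at their own pace and stop on an object; "squeeze" is the grip in N (left out, the last holds). Time passes only in rows, so rows that do not move let the fingers close. It gives the time, the measured TCP pose, the force, the opening and the grip force at its end, in the units of the state.
- sense(): the state, without advancing time (a new reading comes with each control period).
- capture(name): name is "side" or "top"; returns (picture, depth): 384x512x3 uint8, red, green, blue; 384x512 float32, m along the optical axis (not along the pixel's ray), 0 where there is no reading.
- camera_params(name): a dict with "K" (3x3 intrinsics, pixels), "extrinsics" (4x4, takes a point from world to camera coordinates). Camera axes: x right, y down, z forward; pixel columns grow to the right and rows downward; lengths in m; the calibration is good to about 2 mm. A picture is of the moment at which its call begins. camera_params takes no time and is no camera call.
- finish_job(): hands the job in; it is judged then, once.
The state is a dict: "clock": time; "joints": joint angles; "dq": joint speeds; "joint_torque": joint torques, N m; "tool_pos": TCP position; "tool_rot": TCP orientation; "ft_force": force on the tool from outside, world axes, zero at the start; "torque": the same for the moment, N m; "opening": finger opening in m; "grip_force": force on a finger pad.
Only numpy, scipy, OpenCV 4.12 (cv2) and the standard library are available. Lean on these libraries where they do the work, as an engineer would, in place of code of your own. Each camera call takes 0.05 s, during which the arm holds its last target. There are 200 camera calls.

## Task

Hang the plywood bottle holder over the bench's low white upstand: both holes of its top flange go down over the two steel pins until the flange lies flat on the upstand's top edge, with the cup hanging on the upstand's front side, towards the middle of the bench. Once it hangs by itself, stand the spray bottle with the pink trigger in its cup. Keep the spray bottle upright, let neither of them fall, and leave the other things on the bench where they are.

Things in the scene. Friction and masses are not known exactly. Their poses are not given: they have to be found in the camera images.
- upstand: Fixed white panel with dark brown edging standing on the bench at its right: 400 long (y), 28 thick (x), 150 high, place and yaw vary. Origin: centre of its underside on the bench; z up. Its front, facing the middle of the bench, is its -x side; steel angles hold it at the back. Two dark steel pins stand upright in the middle of its top edge.
- pin_left (a point): Foot of the upright pin at the upstand's +y side: on the pin's axis, on the upstand's top edge (150 above the bench), 55 from the upstand's middle; axes as the upstand. The pin is round, 10 in diameter, 30 high, its upper 10 tapered to 4 in diameter.
- pin_right (a point): The same for the pin at the upstand's -y side; the two pins are 110 apart.
- holder_mid (a point): Centre of the cup of the loose bottle holder (9 mm plywood, about 0.3 kg, upright on the bench), 37.5 above its underside; z up. Cup open at the top, 88 x 88 outside, 70 x 70 inside; rim 75 and inner floor 9 above the underside. The front wall (-x side, 9 thick, middle plane at x = -39.5) can be pinched from above across its thickness.
- holder: The same holder; origin at the middle of the cup's underside, axes as holder_mid. Behind the cup its back board (x 35 to 44, 150 wide in y) rises to 110; there a flange, 9 thick and 150 wide, reaches back to x = 80 (underside 110, top 119). Hung, it has the upstand's yaw, lies 60 before the upstand's middle (its -x side), and its underside is 40 above the bench.
- hole_left (a point): Centre of the round through-hole, 13 in diameter, at the +y side of the holder's flange, at the flange's underside: x 60, y 55, z 110 from holder. It goes over pin_left. Axes as the holder.
- hole_right (a point): The same for the hole at the -y side (y -55); it goes over pin_right.
- spray_mid (a point): Loose spray bottle, about 0.3 kg, upright on the bench, 186 high: pale round body 60 in diameter up to 108, then shoulder and white collar (31 in diameter) up to 148, pink trigger head on top. This point: on the body's axis, 93 above its underside; z up. Nozzle and trigger point to its -x; the trigger reaches 55 from the axis, down to 117.
- spray_head (a point): Point inside the pink head, on the bottle's axis, 170 above its underside; axes as spray_mid. The head is a block 24 wide (y), 66 long (x -41 to 25), from 148 to 186 high, good to grip across its width.
- spray: The same spray bottle; origin at the centre of its underside, axes as spray_mid.
- cleaner: Bystander: clear bottle with an orange cap, 68 in diameter, 195 high; origin at its underside.
- driver: Bystander: yellow and black cordless driver lying on its side, about 200 x 200 and 70 high; origin on the bench below its motor.
- dowels: Bystander: white tray of wooden dowels, 150 x 110, 50 high; origin at the centre of its underside.
Not all that is in view belongs to the job. Leave any green look-alike of the spray alone. What is shaped like the holder but yellow is not meant.

How it is judged (in metres and radians):
On the way:
1. the holder hangs with both holes down on the two pins, flange on the upstand's top edge, cup on the front side, let go, the spray bottle not yet in it (horizontal distance between hole_left and pin_left below 0.004 m and horizontal distance between hole_right and pin_right below 0.004 m and z of hole_left in the frame of pin_left between -0.004 and 0.004 m and z of hole_right in the frame of pin_right between -0.004 and 0.004 m and angle between holder_mid's own z axis and vertical below 0.07 rad and contact force between the fingers and holder below 0.1 N and horizontal distance between spray_mid and holder_mid above 0.08 m), for 0.3 s.
At the end, for the whole second after the job is handed in: Both holes within 4 mm of their pins' axes, flange underside within 4 mm of the upstand's top edge, holder within 4 degrees of upright; spray bottle standing on the cup's floor (within 12 mm of its centre, height within 4.5 mm, under 7 degrees of tilt); both at rest and let go (horizontal distance between hole_left and pin_left below 0.004 m and horizontal distance between hole_right and pin_right below 0.004 m and z of hole_left in the frame of pin_left between -0.004 and 0.004 m and z of hole_right in the frame of pin_right between -0.004 and 0.004 m and angle between holder_mid's own z axis and vertical below 0.07 rad and x of spray_mid in the frame of holder_mid between -0.012 and 0.012 m and y of spray_mid in the frame of holder_mid between -0.012 and 0.012 m and z of spray_mid in the frame of holder_mid between 0.06 and 0.069 m and angle between spray_mid's own z axis and vertical below 0.12 rad and linear speed of each of holder, spray below 0.02 m/s and contact force between the fingers and holder below 0.1 N and contact force between the fingers and spray below 0.1 N); the robot touches nothing.
It fails at once if the spray bottle is tipped by more than 35 degrees (angle between spray_mid's own z axis and vertical above 0.6 rad).
It fails at once if the holder or the spray bottle falls freely (faster than 0.6 m/s while nothing holds it) ((linear speed of holder above 0.6 m/s and contact force between each of the arm, the fingers and holder below 0.3 N) or (linear speed of spray above 0.6 m/s and contact force between each of the arm, the fingers and spray below 0.3 N)).
It fails at once if another thing on the bench is moved by more than 25 mm (distance of any of cleaner, driver, dowels from where it was at the start of the episode above 0.025 m).
It also fails if it takes over 67 s, if anything falls off the work surface, if the arm or the gripper's body presses on something with over 40 N, if the wrist force passes 120 N, or if a joint passes its speed limit or range.

## Working session

There is one attempt and no reset: what is moved stays moved. The work goes in short steps, Python scripts to look and compute and a tool call to move; the robot and the scene stay as the last step left them, time stands still between calls to the robot, and variables do not carry over. Pictures are saved under pics/ and viewed, at most 10 in all, crops included, and the job is handed in when it is done.

Besides the shell and the picture viewer there is one more tool, called after ">>>" as a command line: name --argument value ..., lists and objects as JSON in quotes. move_arm: Moves the arm, as the interface text tells. Its arguments: {"type":"object","properties":{"plan":{"type":"array","items":{"type":"object","properties":{"x":{"type":"number"},"y":{"type":"number"},"z":{"type":"number"},"twist":{"type":"number"}}}},"claw":{"type":"number"},"squeeze":{"type":"number"}},"required":["plan"]}

```bash
mkdir -p pics; cat > h.py <<'E'
import numpy as np, cv2
from bench import sense, capture, camera_params, finish_job
def shot(n,f):
    im,d=capture(n); cv2.imwrite(f'pics/{f}.png',cv2.cvtColor(im,cv2.COLOR_RGB2BGR)); np.save(f'pics/{f}.npy',d); return im,d
def P(n,d):
    c=camera_params(n);K=np.array(c['K']);E=np.array(c['extrinsics'])
    v,u=np.mgrid[:d.shape[0],:d.shape[1]]
    p=np.stack([(u-K[0,2])/K[0,0]*d,(v-K[1,2])/K[1,1]*d,d],-1)
    return (p-E[:3,3])@E[:3,:3]
def ray(n,u,v,z):
    c=camera_params(n);K=np.array(c['K']);E=np.array(c['extrinsics']);R=E[:3,:3]
    o=-R.T@E[:3,3]; r=R.T@np.linalg.inv(K)@[u,v,1]; return o+r*(z-o[2])/r[2]
E
python3 - <<'E'
from h import *
a,_=shot('top','t0');b,_=shot('side','s0')
for n in('top','side'):
    c=camera_params(n);E=np.array(c['extrinsics']);print(n,np.round(c['K'],1).tolist(),np.round(-E[:3,:3].T@E[:3,3],3),np.round(E[:3,:3],2).tolist())
s=sense();print(s['clock'],s['tool_pos'],np.round(s['tool_rot'],3).tolist())
E
```

```text
top [[397.2, 0.0, 255.7], [0.0, 397.2, 185.9], [0.0, 0.0, 1.0]] [ 0.426 -0.036  1.28 ] [[0.02, -1.0, -0.01], [-1.0, -0.02, -0.06], [0.06, 0.01, -1.0]]
side [[493.6, 0.0, 246.3], [0.0, 493.6, 193.5], [0.0, 0.0, 1.0]] [ 0.174 -1.289  0.994] [[0.97, -0.24, -0.01], [-0.14, -0.54, -0.83], [0.19, 0.81, -0.55]]
0.1 [0.19300871 0.54103274 0.23047838] [[-0.942, 0.336, -0.001], [0.336, 0.942, -0.002], [0.0, -0.002, -1.0]]
```

View pics/t0.png

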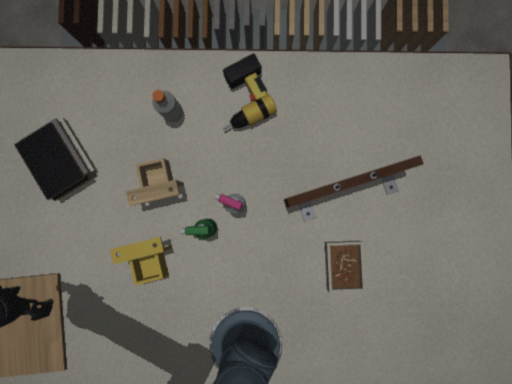

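View pics/s0.png

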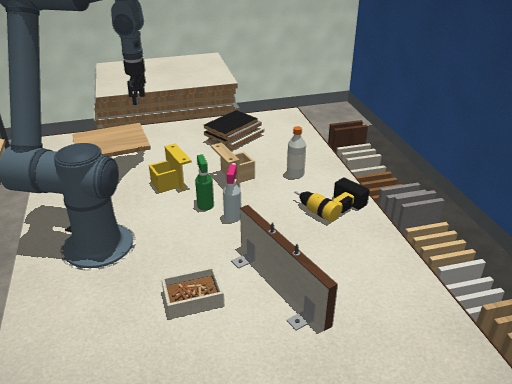

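The top picture shows these objects:
- Plywood holder at (154,182), and a yellow look-alike at (145,260).
- Pink spray at (232,203), and a green look-alike at (203,229).
- Upstand from (287,203) to (422,160), with pins at (337,187) and (374,175). Its angles are on the lower side (towards the robot), so the front is the far side.

The unpainted holder and the pink-headed bottle fit the description. I'll confirm both in a crop while measuring.

```bash
python3 - <<'E'
from h import *
im=cv2.imread('pics/t0.png');d=np.load('pics/t0.npy');p=P('top',d)
cv2.imwrite('pics/crop1.png',cv2.resize(im[130:280,110:430],None,fx=2.5,fy=2.5,interpolation=cv2.INTER_CUBIC))
def rect(u0,u1,v0,v1,z0,z1,name):
    q=p[v0:v1,u0:u1].reshape(-1,3);q=q[(q[:,2]>z0)&(q[:,2]<z1)]
    r=cv2.minAreaRect((q[:,:2]*1000).astype(np.float32));print(name,len(q),np.round(r[0],1),np.round(r[1],1),round(r[2],2),'zmed',np.round(np.median(q[:,2])*1000,1),'mean',np.round(q.mean(0)*1000,1))
rect(280,430,150,215,.135,.16,'upstand')
rect(280,430,150,215,.158,.2,'pins')
rect(120,190,150,210,.105,.13,'flange')
rect(120,190,150,210,.06,.085,'rim')
rect(210,250,185,220,.15,.2,'head')
rect(210,250,185,220,.09,.13,'shoulder')
rect(280,430,150,215,-.01,.01,'bench')
E
```

```text
upstand 1362 [ 515.3 -307. ] [ 28. 403.] 18.67 zmed 149.7 mean [ 514.8 -305.3  149.7]
pins 23 [ 514.7 -304.7] [  7.9 115.8] 18.42 zmed 171.5 mean [ 515.1 -306.7  172.8]
flange 776 [473.9 280.5] [ 45.3 151.7] 13.71 zmed 118.3 mean [474.  279.6 118.2]
rim 281 [538.8 278.9] [ 81.7 128.3] 5.67 zmed 73.9 mean [545.1 295.2  72.9]
head 235 [452.7  51.3] [78.  26.9] 69.33 zmed 184.8 mean [450.5  49.1 183.6]
shoulder 159 [445.6  36.1] [53.1 58.9] 73.73 zmed 115.0 mean [445.6  34.2 115.6]
bench 8267 [ 522.3 -343. ] [208.2 483.7] 0.87 zmed -0.2 mean [ 5.211e+02 -3.423e+02 -1.000e-01]
```

View pics/crop1.png

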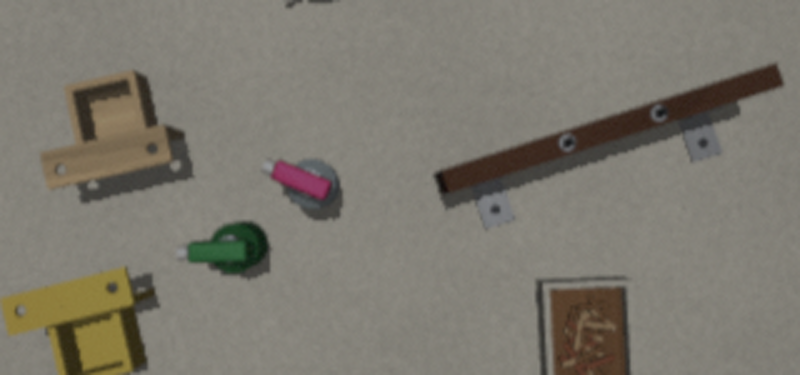

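The crop confirms both. The unpainted plywood cup and flange is at crop (108,130), and the pink-headed spray is at (303,180). Measured sizes match the specification: flange 45×152 at z 118, upstand 28×403 at 150, pins about 110 apart. Now I'll turn the tool and move above the holder's front wall.

>>> move_arm --plan '[{"twist": 0.1415}, {"twist": 0.1415}, {"twist": 0.1415}, {"twist": 0.1415}, {"twist": 0.1415}, {"twist": 0.1415}, {"twist": 0.1415}]' --claw 50 --squeeze 70

```text
$.plan[0]: bad value
```

>>> move_arm --plan '[{"x": -20, "y": 19}, {"x": -33, "y": 32}, {"x": -33, "y": 32}, {"x": -33, "y": 32}, {"x": -33, "y": 32}, {"x": -33, "y": 32}, {"x": -33, "y": 32}, {"x": -33, "y": 32}, {"x": -33, "y": 32}, {"x": -33, "y": 32}]'

```text
$.plan[0]: bad value
```

>>> move_arm --plan '[{"x": -2}, {"y": 1}, {}]'

```text
$.plan[0]: bad value
```

Rows need every key, so I'm resending them in full.

>>> move_arm --plan '[{"x": 0, "y": 0, "z": 0, "twist": 0.1415}, {"x": 0, "y": 0, "z": 0, "twist": 0.1415}, {"x": 0, "y": 0, "z": 0, "twist": 0.1415}, {"x": 0, "y": 0, "z": 0, "twist": 0.1415}, {"x": 0, "y": 0, "z": 0, "twist": 0.1415}, {"x": 0, "y": 0, "z": 0, "twist": 0.1415}, {"x": 0, "y": 0, "z": 0, "twist": 0.1415}]' --claw 50 --squeeze 70

```text
clock: 0.8
tool_pos: [0.1931, 0.5412, 0.2307]
tool_rot: [[-0.23, 0.973, -0.001], [0.973, 0.23, -0.001], [-0.001, -0.001, -1.0]]
ft_force: [-0.1, 0.4, -0.3]
opening: 0.0502
grip_force: 0.0
```

>>> move_arm --plan '[{"x": -20, "y": 19, "z": 0, "twist": 0}, {"x": -33, "y": 32, "z": 0, "twist": 0}, {"x": -33, "y": 32, "z": 0, "twist": 0}, {"x": -33, "y": 32, "z": 0, "twist": 0}, {"x": -33, "y": 32, "z": 0, "twist": 0}, {"x": -33, "y": 32, "z": 0, "twist": 0}, {"x": -33, "y": 32, "z": 0, "twist": 0}, {"x": -33, "y": 32, "z": 0, "twist": 0}, {"x": -33, "y": 32, "z": 0, "twist": 0}, {"x": -33, "y": 32, "z": 0, "twist": 0}]'

```text
clock: 1.8
tool_pos: [0.5674, 0.3043, 0.2308]
tool_rot: [[-0.235, 0.972, -0.001], [0.972, 0.235, -0.0], [0.0, -0.001, -1.0]]
ft_force: [1.5, 0.4, 0.6]
opening: 0.0499
grip_force: 0.0
```

>>> move_arm --plan '[{"x": -2, "y": 1, "z": 0, "twist": 0}, {"x": 0, "y": 0, "z": 0, "twist": 0}, {"x": 0, "y": 0, "z": 0, "twist": 0}]'

```text
clock: 2.1
tool_pos: [0.5666, 0.3045, 0.231]
tool_rot: [[-0.236, 0.972, -0.001], [0.972, 0.236, 0.0], [0.0, -0.001, -1.0]]
ft_force: [-0.3, 0.5, 0.2]
opening: 0.0504
grip_force: 0.0
```

>>> move_arm --plan '[{"x": -1.3, "y": 1.2, "z": 20, "twist": 0}, {"x": 0, "y": 0, "z": 30, "twist": 0}, {"x": 0, "y": 0, "z": 30, "twist": 0}, {"x": 0, "y": 0, "z": 30, "twist": 0}, {"x": 0, "y": 0, "z": 30, "twist": 0}, {"x": 0, "y": 0, "z": 20, "twist": 0}, {"x": 0, "y": 0, "z": 15, "twist": 0}, {"x": 0, "y": 0, "z": 15, "twist": 0}, {"x": 0, "y": 0, "z": 0, "twist": 0}, {"x": 0, "y": 0, "z": 0, "twist": 0}]'

```text
clock: 3.1
tool_pos: [0.5679, 0.304, 0.0417]
tool_rot: [[-0.237, 0.971, -0.001], [0.971, 0.237, -0.0], [0.0, -0.001, -1.0]]
ft_force: [0.0, -0.2, 0.1]
opening: 0.0501
grip_force: 0.0
```

>>> move_arm --plan '[{"x": 0, "y": 0, "z": 0, "twist": 0}, {"x": 0, "y": 0, "z": 0, "twist": 0}, {"x": 0, "y": 0, "z": 0, "twist": 0}, {"x": 0, "y": 0, "z": 0, "twist": 0}, {"x": 0, "y": 0, "z": 0, "twist": 0}, {"x": 0, "y": 0, "z": 0, "twist": 0}, {"x": 0, "y": 0, "z": 0, "twist": 0}, {"x": 0, "y": 0, "z": 0, "twist": 0}]' --claw 0

```text
clock: 3.9
tool_pos: [0.5681, 0.3031, 0.0423]
tool_rot: [[-0.235, 0.972, -0.001], [0.972, 0.235, 0.001], [0.001, -0.001, -1.0]]
ft_force: [-4.7, -0.1, 5.7]
opening: 0.008
grip_force: 71.3
```

>>> move_arm --plan '[{"x": 0, "y": 0, "z": -5, "twist": 0}, {"x": 0, "y": 0, "z": -15, "twist": 0}, {"x": 0, "y": 0, "z": -25, "twist": 0}, {"x": 0, "y": 0, "z": -30, "twist": 0}, {"x": 0, "y": 0, "z": -30, "twist": 0}, {"x": 0, "y": 0, "z": -30, "twist": 0}, {"x": 0, "y": 0, "z": -30, "twist": 0}, {"x": 0, "y": 0, "z": -20, "twist": 0}, {"x": 0, "y": 0, "z": -10, "twist": 0}, {"x": 0, "y": 0, "z": -5, "twist": 0}]'

```text
clock: 4.9
tool_pos: [0.5698, 0.3031, 0.2422]
tool_rot: [[-0.235, 0.972, 0.002], [0.972, 0.235, 0.001], [0.0, 0.002, -1.0]]
ft_force: [0.1, 1.3, -3.2]
opening: 0.008
grip_force: 69.9
```

>>> move_arm --plan '[{"x": 0, "y": 0, "z": 0, "twist": -0.043}, {"x": 0, "y": 0, "z": 0, "twist": -0.043}, {"x": -10, "y": -2.6, "z": 0, "twist": 0}, {"x": -20, "y": -5.2, "z": 0, "twist": 0}, {"x": -30, "y": -7.8, "z": 0, "twist": 0}, {"x": -36, "y": -9.4, "z": 0, "twist": 0}, {"x": -36, "y": -9.4, "z": 0, "twist": 0}, {"x": -36, "y": -9.4, "z": 0, "twist": 0}, {"x": -36, "y": -9.4, "z": 0, "twist": 0}, {"x": -36, "y": -9.4, "z": 0, "twist": 0}]'

```text
clock: 5.9
tool_pos: [0.5853, 0.0534, 0.2403]
tool_rot: [[-0.316, 0.949, -0.002], [0.949, 0.316, -0.0], [0.0, -0.002, -1.0]]
ft_force: [0.7, 0.5, -2.3]
opening: 0.0084
grip_force: 70.0
```

>>> move_arm --plan '[{"x": -36, "y": -9.4, "z": 0, "twist": 0}, {"x": -36, "y": -9.4, "z": 0, "twist": 0}, {"x": -36, "y": -9.4, "z": 0, "twist": 0}, {"x": -36, "y": -9.4, "z": 0, "twist": 0}, {"x": -36, "y": -9.4, "z": 0, "twist": 0}, {"x": -36, "y": -9.4, "z": 0, "twist": 0}, {"x": -36, "y": -9.4, "z": 0, "twist": 0}, {"x": -36, "y": -9.4, "z": 0, "twist": 0}, {"x": -20, "y": -5.2, "z": 0, "twist": 0}, {"x": -10, "y": -2.6, "z": 0, "twist": 0}]'

```text
clock: 6.9
tool_pos: [0.6073, -0.2749, 0.2397]
tool_rot: [[-0.314, 0.949, -0.002], [0.949, 0.314, 0.001], [0.001, -0.002, -1.0]]
ft_force: [-0.5, 0.0, -2.6]
opening: 0.0081
grip_force: 69.9
```

>>> move_arm --plan '[{"x": 0, "y": 0, "z": 20, "twist": 0}, {"x": 0, "y": 0, "z": 30, "twist": 0}, {"x": 0, "y": 0, "z": 25, "twist": 0}, {"x": 0, "y": 0, "z": 20, "twist": 0}, {"x": 0, "y": 0, "z": 5, "twist": 0}, {"x": 0, "y": 0, "z": 0, "twist": 0}, {"x": 0, "y": 0, "z": 0, "twist": 0}]'

```text
clock: 7.6
tool_pos: [0.609, -0.2723, 0.1425]
tool_rot: [[-0.318, 0.948, 0.001], [0.948, 0.318, -0.001], [-0.001, 0.001, -1.0]]
ft_force: [-0.4, -1.0, -2.0]
opening: 0.0081
grip_force: 70.0
```

```bash
cat > m.py <<'E'
from h import *
import sys
f=sys.argv[1];im,d=shot('top','t'+f);shot('side','s'+f);p=P('top',d)
s=sense();t=s['tool_pos']*1000 if not isinstance(s['tool_pos'],list) else np.array(s['tool_pos'])*1000
q=p[130:230,270:440].reshape(-1,3);q=q[(q[:,2]>float(sys.argv[2]))&(q[:,2]<float(sys.argv[3]))]
A=np.c_[q[:,:2],np.ones(len(q))];print('plane',np.round(np.linalg.lstsq(A,q[:,2],rcond=None)[0],4))
r=cv2.minAreaRect((q[:,:2]*1000).astype(np.float32))
print(len(q),np.round(r[0],1),np.round(r[1],1),round(r[2],2),'z',np.round(np.median(q[:,2])*1000,1),'tool',np.round(t,1),np.round(s['tool_rot'],3)[:2,1])
g=cv2.imread(f'pics/t{f}.png');g2=cv2.imread(f'pics/s{f}.png')
o=np.hstack([cv2.resize(g[130:230,280:410],(390,300),interpolation=cv2.INTER_CUBIC),cv2.resize(g2[170:300,210:340],(300,300),interpolation=cv2.INTER_CUBIC)]);cv2.imwrite(f'pics/c{f}.png',o)
E
python3 m.py 1 .19 .23
```

```text
plane [ 1.575  -1.6383 -1.2138]
10 [ 641.6 -250. ] [11.8  4. ] 11.01 z 206.0 tool [ 609.5 -272.7  143. ] [0.948 0.318]
```

View pics/c1.png

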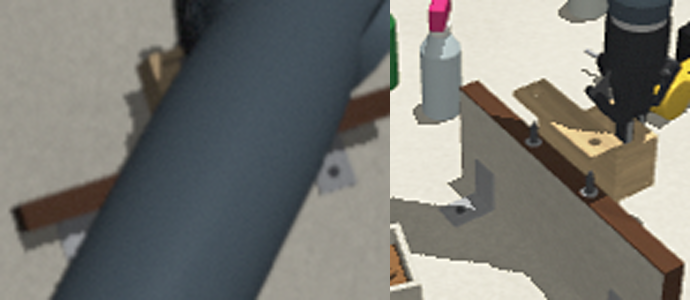

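The top view is blocked by the arm. The side view shows the flange above and in front of the pins, with one hole at crop (595,143). I'll measure with the side camera, pins and flange in the same view.

```bash
python3 - <<'E'
from h import *
d=np.load('pics/s1.npy');p=P('side',d);im=cv2.imread('pics/s1.png')
m=(p[...,2]>.205)&(p[...,2]<.235);m[:,:220]=0;m[:,340:]=0;m[:180]=0;m[300:]=0
n,l,st,c=cv2.connectedComponentsWithStats(m.astype(np.uint8));print(st[:,:].tolist())
k=1+np.argmax(st[1:,4]);q=p[l==k];r=cv2.minAreaRect((q[:,:2]*1000).astype(np.float32));print('flange',r,np.median(q[:,2]))
A=np.c_[q[:,:2]-q[:,:2].mean(0),np.ones(len(q))];print(np.linalg.lstsq(A,q[:,2],rcond=None)[0])
d0=np.load('pics/s0.npy');p0=P('side',d0);mm=(p0[...,2]>.158)&(p0[...,2]<.2)&(p0[...,1]<-.2);q=p0[mm];
mm2=(p0[...,2]>.14)&(p0[...,2]<.155)&(p0[...,1]<-.05)&(p0[...,0]>.35);
for q in(p0[mm],p0[mm2]): print(len(q),cv2.minAreaRect((q[:,:2]*1000).astype(np.float32)),np.median(q[:,2]))
a=cv2.resize(im[195:265,235:330],None,fx=8,fy=8,interpolation=cv2.INTER_CUBIC);cv2.imwrite('pics/c2.png',a)
E
```

```text
[[0, 0, 512, 384, 195607], [332, 197, 1, 1, 1], [295, 198, 42, 23, 277], [264, 204, 47, 37, 723]]
flange ((516.9532470703125, -303.47784423828125), (49.11313247680664, 155.2720947265625), 18.790407180786133) 0.21823807945138485
[0.04043342 0.01930672 0.21767219]
51 ((511.3869323730469, -310.9835205078125), (8.908270835876465, 118.57826232910156), 18.93389320373535) 0.1694693080744102
1257 ((511.5918884277344, -308.42864990234375), (32.321102142333984, 404.73199462890625), 18.69182014465332) 0.1494010989599165
```

View pics/c2.png

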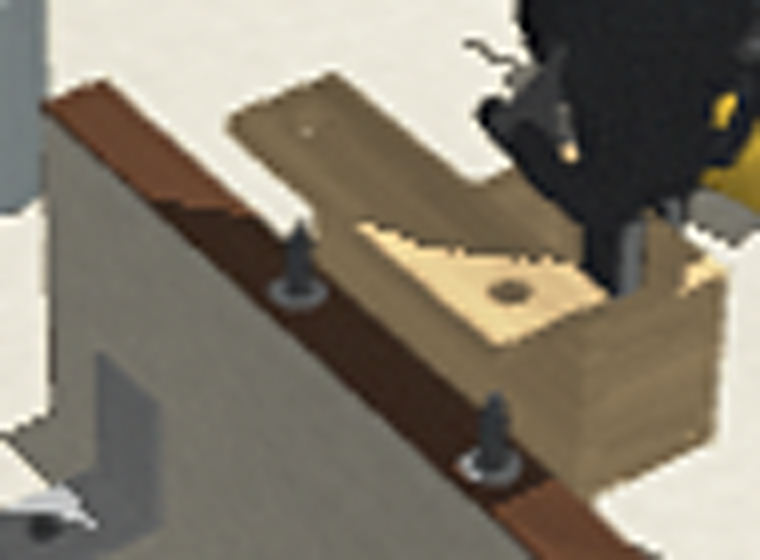

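```bash
python3 - <<'E'
from h import *
d=np.load('pics/s1.npy');p=P('side',d)
f=lambda x,y:(235+(x+.5)/8-.5,195+(y+.5)/8-.5)
hl=ray('side',*f(511,292),.2195)*1e3;hr=ray('side',*f(307,130),.2195)*1e3
pl=ray('side',*f(493,398),.18)*1e3;pr=ray('side',*f(299,222),.18)*1e3
bl=ray('side',*f(491,467),.152)*1e3;br=ray('side',*f(298,290),.152)*1e3
fr=np.array([.948,.318])
for n,a,b in(('hole',hl,hr),('tip',pl,pr),('base',bl,br)):
    v=(b-a)[:2];print(n,np.round(a,1),np.round(b,1),'mid',np.round((a+b)[:2]/2,1),'len',round(np.hypot(*v),1),'ang',round(np.degrees(np.arctan2(v[1],v[0]))-90,1))
# upper surface, eroded, robust
m=(p[...,2]>.205)&(p[...,2]<.235);m[:,:262]=0;m[:,312:]=0;m[:203]=0;m[242:]=0
m=cv2.erode(m.astype(np.uint8),np.ones((5,5)))>0;q=p[m]*1e3
for i in range(5):
    A=np.c_[(q[:,:2]-[517,-303])@np.c_[fr,[-.318,.948]],np.ones(len(q))];w=np.linalg.lstsq(A,q[:,2],rcond=None)[0];e=q[:,2]-A@w;q=q[abs(e)<2*e.std()+.1]
print('slope front, left; z',np.round(w,3),len(q))
im=cv2.imread('pics/t0.png');cv2.imwrite('pics/c3.png',cv2.resize(im[160:205,325:390],None,fx=10,fy=10,interpolation=cv2.INTER_CUBIC))
E
```

```text
hole [ 532.8 -358.4  219.5] [ 495.4 -257.4  219.5] mid [ 514.1 -307.9] len 107.7 ang 20.3
tip [ 527.6 -361.8  180. ] [ 493.8 -255.8  180. ] mid [ 510.7 -308.8] len 111.3 ang 17.6
base [ 527.8 -363.1  152. ] [ 493.5 -257.5  152. ] mid [ 510.6 -310.3] len 111.0 ang 18.0
slope front, left; z [ 3.00000e-03 -4.00000e-03  2.18645e+02] 321
```

View pics/c3.png

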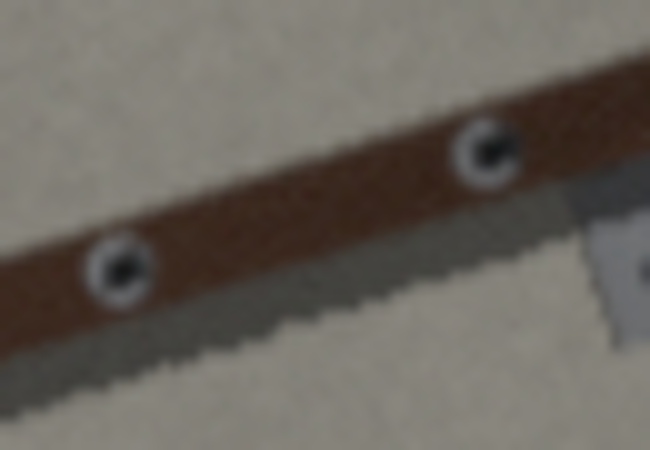

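Side view: the flange is level with its top at 218.6. The holes sit about 4–5 mm to the front and 3 mm to the left of the pins. I'll correct that, lower to just above the tips, and re-measure.

>>> move_arm --plan '[{"x": -1.5, "y": -2.5, "z": 5, "twist": 0}, {"x": -1.5, "y": -2, "z": 7, "twist": 0}, {"x": 0, "y": 0, "z": 7, "twist": 0}, {"x": 0, "y": 0, "z": 4, "twist": 0}, {"x": 0, "y": 0, "z": 0, "twist": 0}, {"x": 0, "y": 0, "z": 0, "twist": 0}]'

```text
clock: 8.3
tool_pos: [0.605, -0.2765, 0.118]
tool_rot: [[-0.318, 0.948, -0.0], [0.948, 0.318, 0.0], [0.001, -0.0, -1.0]]
ft_force: [1.1, 0.1, -2.5]
opening: 0.008
grip_force: 69.8
```

```bash
python3 - <<'E'
from h import *
im,d=shot('side','s2');p=P('side',d);fr=np.array([.948,.318]);lt=np.array([-.318,.948])
s=sense();print(np.round(np.array(s['tool_pos'])*1e3,1),s['ft_force'])
m=(p[...,2]>.188)&(p[...,2]<.205);m[:,:255]=0;m[:,312:]=0;m[:203]=0;m[250:]=0
n,l,st,c=cv2.connectedComponentsWithStats(m.astype(np.uint8));k=1+np.argmax(st[1:,4]);print(st[k])
q=p[l==k]*1e3;print('z',np.median(q[:,2]));r=cv2.minAreaRect(q[:,:2].astype(np.float32));print(r)
im=cv2.imread('pics/s2.png');cv2.imwrite('pics/c4.png',cv2.resize(im[200:270,240:330],None,fx=8.5,fy=8.5,interpolation=cv2.INTER_CUBIC))
for n,u,v in(('topcam L',325+(488+.5)/10-.5,160+(153.5)/10-.5),('topcam R',325+121.5/10-.5,160+270.5/10-.5)):print(n,ray('top',u,v,.152)*1e3)
E
```

```text
[ 605.3 -276.6  118.4] [-0.04767055  0.53704169 -2.54611177]
[262 212  48  37 676]
z 193.98564889459618
((512.48095703125, -308.7880554199219), (49.696434020996094, 154.4304656982422), 19.09054946899414)
topcam L [ 531.28384526 -358.8433878   152.        ]
topcam R [ 496.31516476 -254.82772566  152.        ]
```

View pics/c4.png

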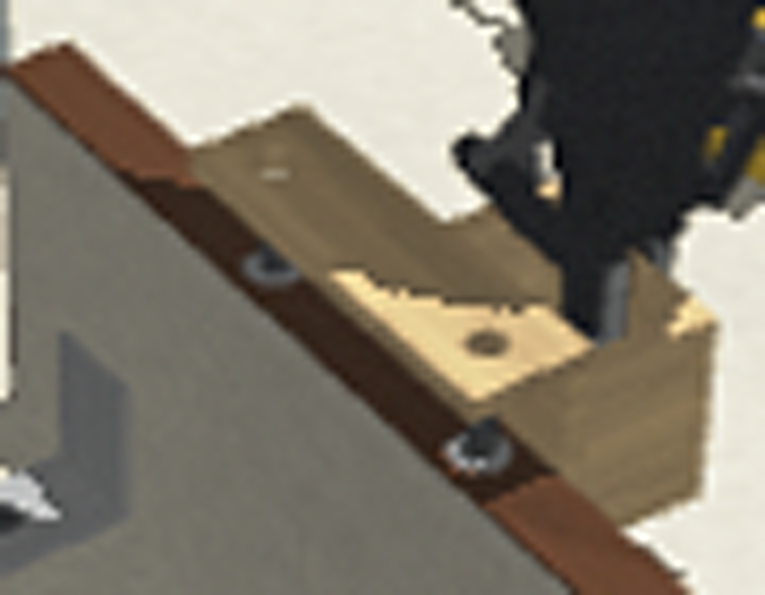

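The hole at crop (487,343) lines up with the extrapolated pin axis to about 1–3 mm, which is within the tapered lead-in. I'll lower gently and watch the force.

>>> move_arm --plan '[{"x": 0, "y": 0, "z": 2, "twist": 0}, {"x": 0, "y": 0, "z": 2, "twist": 0}, {"x": 0, "y": 0, "z": 2, "twist": 0}, {"x": 0, "y": 0, "z": 2, "twist": 0}, {"x": 0, "y": 0, "z": 2, "twist": 0}, {"x": 0, "y": 0, "z": 0, "twist": 0}]'

```text
clock: 8.95
tool_pos: [0.6049, -0.2764, 0.1078]
tool_rot: [[-0.318, 0.948, -0.001], [0.948, 0.318, 0.0], [0.001, -0.0, -1.0]]
ft_force: [0.5, -0.9, -2.2]
opening: 0.0078
grip_force: 69.9
```

>>> move_arm --plan '[{"x": 0, "y": 0, "z": 1.5, "twist": 0}, {"x": 0, "y": 0, "z": 1.5, "twist": 0}, {"x": 0, "y": 0, "z": 1.5, "twist": 0}, {"x": 0, "y": 0, "z": 0, "twist": 0}, {"x": 0, "y": 0, "z": 0, "twist": 0}]'

```text
clock: 9.45
tool_pos: [0.6051, -0.2766, 0.1037]
tool_rot: [[-0.318, 0.948, -0.0], [0.948, 0.318, 0.0], [0.0, -0.0, -1.0]]
ft_force: [-0.0, 0.2, -3.2]
opening: 0.0082
grip_force: 69.9
```

>>> move_arm --plan '[{"x": 0, "y": 0, "z": 1, "twist": 0}, {"x": 0, "y": 0, "z": 1, "twist": 0}, {"x": 0, "y": 0, "z": 1, "twist": 0}, {"x": 0, "y": 0, "z": 1, "twist": 0}, {"x": 0, "y": 0, "z": 0, "twist": 0}]'

```text
clock: 9.95
tool_pos: [0.605, -0.2765, 0.0995]
tool_rot: [[-0.318, 0.948, -0.0], [0.948, 0.318, 0.0], [0.0, -0.0, -1.0]]
ft_force: [-0.3, 0.0, -3.2]
opening: 0.0083
grip_force: 69.9
```

>>> move_arm --plan '[{"x": 0, "y": 0, "z": 2, "twist": 0}, {"x": 0, "y": 0, "z": 2, "twist": 0}, {"x": 0, "y": 0, "z": 2, "twist": 0}, {"x": 0, "y": 0, "z": 2, "twist": 0}, {"x": 0, "y": 0, "z": 2, "twist": 0}, {"x": 0, "y": 0, "z": 2, "twist": 0}, {"x": 0, "y": 0, "z": 2, "twist": 0}, {"x": 0, "y": 0, "z": 0, "twist": 0}]'

```text
clock: 10.75
tool_pos: [0.6049, -0.2765, 0.0853]
tool_rot: [[-0.318, 0.948, -0.001], [0.948, 0.318, 0.0], [0.001, -0.0, -1.0]]
ft_force: [-0.1, -0.6, -3.2]
opening: 0.0079
grip_force: 69.9
```

>>> move_arm --plan '[{"x": 0, "y": 0, "z": 1, "twist": 0}, {"x": 0, "y": 0, "z": 1, "twist": 0}, {"x": 0, "y": 0, "z": 1, "twist": 0}, {"x": 0, "y": 0, "z": 0, "twist": 0}, {"x": 0, "y": 0, "z": 0, "twist": 0}]'

```text
clock: 11.25
tool_pos: [0.6052, -0.2766, 0.0828]
tool_rot: [[-0.318, 0.948, 0.0], [0.948, 0.318, 0.0], [0.0, 0.0, -1.0]]
ft_force: [0.6, -0.1, -2.8]
opening: 0.0086
grip_force: 69.9
```

>>> move_arm --plan '[{"x": 0, "y": 0, "z": 0.6, "twist": 0}, {"x": 0, "y": 0, "z": 0.6, "twist": 0}, {"x": 0, "y": 0, "z": 0, "twist": 0}, {"x": 0, "y": 0, "z": 0, "twist": 0}]'

```text
clock: 11.65
tool_pos: [0.605, -0.2767, 0.0822]
tool_rot: [[-0.318, 0.948, -0.0], [0.948, 0.318, -0.0], [-0.0, -0.0, -1.0]]
ft_force: [-2.8, 0.5, 2.9]
opening: 0.0082
grip_force: 70.9
```

```bash
python3 - <<'E'
from h import *
im,d=shot('side','s3');p=P('side',d)
m=(p[...,2]>.154)&(p[...,2]<.165);m[:,:250]=0;m[:,315:]=0;m[:203]=0;m[265:]=0
n,l,st,c=cv2.connectedComponentsWithStats(m.astype(np.uint8));k=1+np.argmax(st[1:,4]);q=p[l==k]*1e3;print(st[k],'z',np.median(q[:,2]),cv2.minAreaRect(q[:,:2].astype(np.float32)))
im=cv2.imread('pics/s3.png');cv2.imwrite('pics/c5.png',cv2.resize(im[205:275,240:330],None,fx=8.5,fy=8.5,interpolation=cv2.INTER_CUBIC))
E
```

```text
[262 223  47  36 629] z 158.84716212309718 ((513.2803344726562, -308.15472412109375), (49.1036376953125, 157.41781616210938), 19.193655014038086)
```

View pics/c5.png

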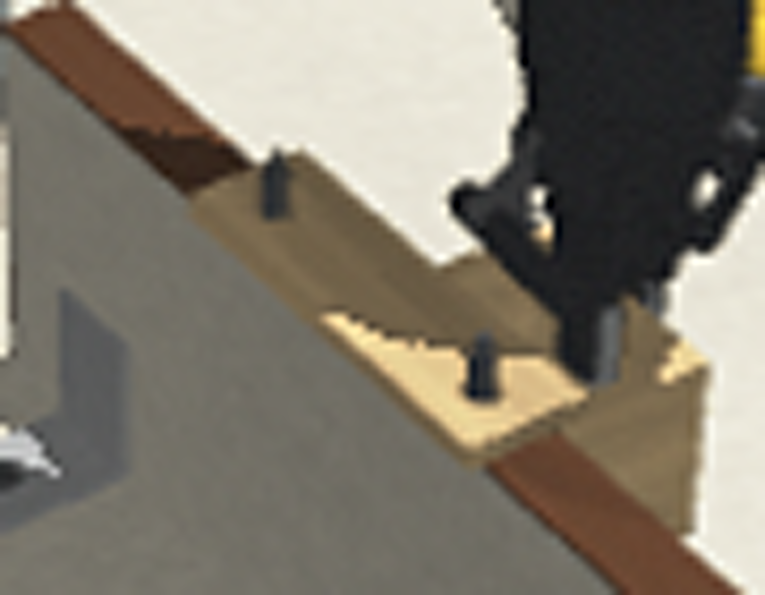

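The holder is seated: both pins stand up through the flange at crop (275,180) and (483,365), and the flange lies on the edge with its top at 159. Now I'll release, wait and lift.

>>> move_arm --plan '[{"x": 0, "y": 0, "z": 0, "twist": 0}, {"x": 0, "y": 0, "z": 0, "twist": 0}, {"x": 0, "y": 0, "z": 0, "twist": 0}, {"x": 0, "y": 0, "z": 0, "twist": 0}, {"x": 0, "y": 0, "z": 0, "twist": 0}, {"x": 0, "y": 0, "z": 0, "twist": 0}]' --claw 40

```text
clock: 12.3
tool_pos: [0.6053, -0.2766, 0.0815]
tool_rot: [[-0.318, 0.948, 0.0], [0.948, 0.318, 0.0], [0.0, 0.0, -1.0]]
ft_force: [0.1, 0.0, -0.4]
opening: 0.0403
grip_force: 0.0
```

>>> move_arm --plan '[{"x": 0, "y": 0, "z": -5, "twist": 0}, {"x": 0, "y": 0, "z": -10, "twist": 0}, {"x": 0, "y": 0, "z": -20, "twist": 0}, {"x": 0, "y": 0, "z": -30, "twist": 0}, {"x": 0, "y": 0, "z": -30, "twist": 0}, {"x": 0, "y": 0, "z": -30, "twist": 0}, {"x": 0, "y": 0, "z": -30, "twist": 0}, {"x": 0, "y": 0, "z": -20, "twist": 0}, {"x": 0, "y": 0, "z": -10, "twist": 0}, {"x": 0, "y": 0, "z": 0, "twist": 0}]'

```text
clock: 13.3
tool_pos: [0.606, -0.2771, 0.2688]
tool_rot: [[-0.318, 0.948, 0.003], [0.948, 0.318, -0.002], [-0.003, 0.003, -1.0]]
ft_force: [0.7, 0.3, -0.1]
opening: 0.04
grip_force: 0.0
```

The holder is hanging and the gripper is clear. Next I'll locate the spray's head and body from the stored pictures, and check the hung holder in a fresh view.

```bash
python3 - <<'E'
from h import *
for n,f,zl in(('top','t0',.18),('side','s0',.178)):
    im=cv2.imread(f'pics/{f}.png').astype(int);p=P(n,np.load(f'pics/{f}.npy'))*1e3
    m=(im[...,2]>110)&(im[...,1]<70)&(im[...,0]>50)&(p[...,2]>zl*1e3)&(p[...,2]<195)
    q=p[m];print(n,len(q),cv2.minAreaRect(q[:,:2].astype(np.float32)),q.mean(0).round(1),np.median(q[:,2]))
    m=(p[...,2]>100)&(p[...,2]<124)&(abs(p[...,0]-447)<45)&(abs(p[...,1]-37)<45);q=p[m][:,:2].astype(np.float32);print(' shoulder circle',cv2.minEnclosingCircle(q),len(q))
    m=(p[...,2]>20)&(p[...,2]<95)&(abs(p[...,0]-447)<45)&(abs(p[...,1]-37)<45);q=p[m][:,:2]
    A=np.c_[2*q,np.ones(len(q))];w=np.linalg.lstsq(A,(q**2).sum(1),rcond=None)[0];print(' body fit',w[:2].round(1),np.sqrt(w[2]+w[:2]@w[:2]).round(1),len(q))
im,d=shot('side','s4');p=P('side',d)
m=(p[...,2]>.153)&(p[...,2]<.165);m[:,:250]=0;m[:,315:]=0;m[:203]=0;m[265:]=0
n,l,st,c=cv2.connectedComponentsWithStats(m.astype(np.uint8));k=1+np.argmax(st[1:,4]);q=p[l==k]*1e3;print('flange',st[k],np.median(q[:,2]),cv2.minAreaRect(q[:,:2].astype(np.float32)))
m=(p[...,2]>.108)&(p[...,2]<.12);m[:,:262]=0;m[:,345:]=0;m[:200]=0;m[275:]=0;q=p[m]*1e3;print('rim',len(q),cv2.minAreaRect(q[:,:2].astype(np.float32)))
E
```

```text
top 164 ((448.6298522949219, 45.138160705566406), (61.291175842285156, 20.782371520996094), 70.02005767822266) [448.5  45.5 185.4] 185.46559450741427
 shoulder circle ((446.2738952636719, 38.58720016479492), 29.659629821777344) 131
 body fit [446.6  38.5] 29.6 13
side 81 ((446.3633117675781, 43.11170959472656), (65.94432067871094, 23.310791015625), 69.705322265625) [444.9  36.6 184.5] 184.88583110568746
 shoulder circle ((443.2835388183594, 31.563379287719727), 29.878040313720703) 141
 body fit [442.4  31.5] 25.3 316
flange [262 223  47  37 630] 158.81514180438643 ((513.456298828125, -308.3749084472656), (48.00392532348633, 154.3768768310547), 18.482162475585938)
rim 336 ((555.7640380859375, -301.4725341796875), (123.17386627197266, 188.1078338623047), 17.905200958251953)
```

>>> move_arm --plan '[{"x": 0, "y": 0, "z": 0, "twist": 0.1344}, {"x": 0, "y": 0, "z": 0, "twist": 0.1344}, {"x": 0, "y": 0, "z": 0, "twist": 0.1344}, {"x": 0, "y": 0, "z": 0, "twist": 0.1344}, {"x": 0, "y": 0, "z": 0, "twist": 0.1344}, {"x": 0, "y": 0, "z": 0, "twist": 0}]' --claw 52

```text
clock: 13.95
tool_pos: [0.6045, -0.2762, 0.2646]
tool_rot: [[0.341, 0.94, -0.003], [0.94, -0.341, 0.002], [0.001, -0.003, -1.0]]
ft_force: [-0.8, -0.3, 0.2]
opening: 0.0517
grip_force: 0.0
```

>>> move_arm --plan '[{"x": 14, "y": -15, "z": 0, "twist": 0}, {"x": 26, "y": -28, "z": 0, "twist": 0}, {"x": 30, "y": -32, "z": 0, "twist": 0}, {"x": 30, "y": -32, "z": 0, "twist": 0}, {"x": 30, "y": -32, "z": 0, "twist": 0}, {"x": 30, "y": -32, "z": 0, "twist": 0}, {"x": 30, "y": -32, "z": 0, "twist": 0}, {"x": 26, "y": -28, "z": 0, "twist": 0}, {"x": 18, "y": -20, "z": 0, "twist": 0}, {"x": 6, "y": -7, "z": 0, "twist": 0}]'

```text
clock: 14.95
tool_pos: [0.4425, 0.039, 0.2659]
tool_rot: [[0.336, 0.942, -0.002], [0.942, -0.336, 0.001], [-0.0, -0.002, -1.0]]
ft_force: [0.4, -0.3, -0.2]
opening: 0.052
grip_force: 0.0
```

>>> move_arm --plan '[{"x": 0, "y": 0, "z": 20, "twist": 0}, {"x": 0, "y": 0, "z": 20, "twist": 0}, {"x": 0, "y": 0, "z": 10, "twist": 0}, {"x": 0, "y": 0, "z": 0, "twist": 0}, {"x": 0, "y": 0, "z": 0, "twist": 0}]'

```text
clock: 15.45
tool_pos: [0.4448, 0.0367, 0.2167]
tool_rot: [[0.341, 0.94, -0.0], [0.94, -0.341, -0.0], [-0.0, -0.0, -1.0]]
ft_force: [-0.1, 0.2, 0.1]
opening: 0.052
grip_force: 0.0
```

>>> move_arm --plan '[{"x": 1, "y": 0.4, "z": 15, "twist": 0}, {"x": 0, "y": 0, "z": 20, "twist": 0}, {"x": 0, "y": 0, "z": 20, "twist": 0}, {"x": 0, "y": 0, "z": 10, "twist": 0}, {"x": 0, "y": 0, "z": 0, "twist": 0}, {"x": 0, "y": 0, "z": 0, "twist": 0}]'

```text
clock: 16.05
tool_pos: [0.446, 0.0378, 0.1524]
tool_rot: [[0.342, 0.94, 0.001], [0.94, -0.342, 0.0], [0.0, 0.001, -1.0]]
ft_force: [0.0, 0.7, -0.0]
opening: 0.0519
grip_force: 0.0
```

>>> move_arm --plan '[{"x": 0, "y": 0, "z": 0, "twist": 0}, {"x": 0, "y": 0, "z": 0, "twist": 0}, {"x": 0, "y": 0, "z": 0, "twist": 0}, {"x": 0, "y": 0, "z": 0, "twist": 0}, {"x": 0, "y": 0, "z": 0, "twist": 0}, {"x": 0, "y": 0, "z": 0, "twist": 0}]' --claw 0 --squeeze 50

```text
clock: 16.65
tool_pos: [0.4453, 0.038, 0.1526]
tool_rot: [[0.341, 0.94, 0.001], [0.94, -0.341, 0.0], [0.0, 0.0, -1.0]]
ft_force: [-2.7, 0.5, 6.0]
opening: 0.0235
grip_force: 48.4
```

>>> move_arm --plan '[{"x": 0, "y": 0, "z": -3, "twist": 0}, {"x": 0, "y": 0, "z": -8, "twist": 0}, {"x": 0, "y": 0, "z": -15, "twist": 0}, {"x": 0, "y": 0, "z": -22, "twist": 0}, {"x": 0, "y": 0, "z": -25, "twist": 0}, {"x": 0, "y": 0, "z": -25, "twist": 0}, {"x": 0, "y": 0, "z": -22, "twist": 0}, {"x": 0, "y": 0, "z": -12, "twist": 0}, {"x": 0, "y": 0, "z": -8, "twist": 0}, {"x": 0, "y": 0, "z": 0, "twist": 0}]'

```text
clock: 17.65
tool_pos: [0.446, 0.0378, 0.2927]
tool_rot: [[0.341, 0.94, 0.002], [0.94, -0.341, -0.0], [0.001, 0.002, -1.0]]
ft_force: [0.1, 0.2, -3.0]
opening: 0.0235
grip_force: 49.0
```

>>> move_arm --plan '[{"x": -3, "y": 7.5, "z": 0, "twist": 0}, {"x": -6, "y": 15, "z": 0, "twist": 0}, {"x": -9, "y": 22.5, "z": 0, "twist": 0}, {"x": -10, "y": 25, "z": 0, "twist": 0}, {"x": -11, "y": 27, "z": 0, "twist": 0}, {"x": -11, "y": 27, "z": 0, "twist": 0}, {"x": -10, "y": 25, "z": 0, "twist": 0}, {"x": -8, "y": 20, "z": 0, "twist": 0}, {"x": -6, "y": 15, "z": 0, "twist": 0}, {"x": -3, "y": 8, "z": 0, "twist": 0}]'

```text
clock: 18.65
tool_pos: [0.6006, -0.1023, 0.2896]
tool_rot: [[0.343, 0.939, -0.002], [0.939, -0.343, 0.0], [-0.001, -0.002, -1.0]]
ft_force: [0.4, -1.0, -1.5]
opening: 0.0234
grip_force: 49.2
```

>>> move_arm --plan '[{"x": -8, "y": 1.4, "z": 0, "twist": 0}, {"x": -16, "y": 3, "z": 0, "twist": 0}, {"x": -24, "y": 4.4, "z": 0, "twist": 0}, {"x": -27, "y": 4.8, "z": 0, "twist": 0}, {"x": -27, "y": 4.8, "z": 0, "twist": 0}, {"x": -27, "y": 4.8, "z": 0, "twist": 0}, {"x": -26, "y": 4.6, "z": 0, "twist": 0}, {"x": -18, "y": 3.2, "z": 0, "twist": 0}, {"x": -11, "y": 2, "z": 0, "twist": 0}, {"x": -5, "y": 1, "z": 0, "twist": 0}]'

```text
clock: 19.65
tool_pos: [0.5664, -0.2902, 0.2916]
tool_rot: [[0.342, 0.94, -0.0], [0.94, -0.342, 0.0], [0.0, -0.0, -1.0]]
ft_force: [0.4, 0.0, -2.5]
opening: 0.0237
grip_force: 49.3
```

>>> move_arm --plan '[{"x": 0, "y": 0, "z": 0, "twist": 0}, {"x": 0, "y": 0, "z": 0, "twist": 0}, {"x": 0, "y": 0, "z": 0, "twist": 0}, {"x": 0, "y": 0, "z": 0, "twist": 0}]'

```text
clock: 20.05
tool_pos: [0.5672, -0.2885, 0.2917]
tool_rot: [[0.34, 0.94, 0.0], [0.94, -0.34, 0.0], [0.0, 0.0, -1.0]]
ft_force: [0.2, 0.4, -2.0]
opening: 0.023
grip_force: 49.3
```

>>> move_arm --plan '[{"x": -0.6, "y": 0.5, "z": 5, "twist": 0}, {"x": 0, "y": 0, "z": 6, "twist": 0}, {"x": 0, "y": 0, "z": 6, "twist": 0}, {"x": 0, "y": 0, "z": 6, "twist": 0}, {"x": 0, "y": 0, "z": 6, "twist": 0}, {"x": 0, "y": 0, "z": 6, "twist": 0}, {"x": 0, "y": 0, "z": 5, "twist": 0}, {"x": 0, "y": 0, "z": 0, "twist": 0}]'

```text
clock: 20.85
tool_pos: [0.5668, -0.2898, 0.2505]
tool_rot: [[0.341, 0.94, -0.001], [0.94, -0.341, 0.001], [0.0, -0.002, -1.0]]
ft_force: [-0.9, 0.7, -2.3]
opening: 0.0234
grip_force: 49.3
```

>>> move_arm --plan '[{"x": 0, "y": 0, "z": 6, "twist": 0}, {"x": 0, "y": 0, "z": 6, "twist": 0}, {"x": 0, "y": 0, "z": 6, "twist": 0}, {"x": 0, "y": 0, "z": 6, "twist": 0}, {"x": 0, "y": 0, "z": 6, "twist": 0}, {"x": 0, "y": 0, "z": 6, "twist": 0}, {"x": 0, "y": 0, "z": 6, "twist": 0}, {"x": 0, "y": 0, "z": 3, "twist": 0}, {"x": 0, "y": 0, "z": 0, "twist": 0}]'

```text
clock: 21.75
tool_pos: [0.5669, -0.2898, 0.2059]
tool_rot: [[0.342, 0.94, -0.001], [0.94, -0.342, 0.001], [0.0, -0.001, -1.0]]
ft_force: [0.4, 0.1, -2.1]
opening: 0.0231
grip_force: 49.2
```

>>> move_arm --plan '[{"x": 0, "y": 0, "z": 1, "twist": 0}, {"x": 0, "y": 0, "z": 1, "twist": 0}, {"x": 0, "y": 0, "z": 0.7, "twist": 0}, {"x": 0, "y": 0, "z": 0, "twist": 0}, {"x": 0, "y": 0, "z": 0, "twist": 0}]'

```text
clock: 22.25
tool_pos: [0.5673, -0.2901, 0.204]
tool_rot: [[0.342, 0.94, 0.0], [0.94, -0.342, -0.0], [0.0, 0.0, -1.0]]
ft_force: [-0.1, 0.6, -1.9]
opening: 0.0235
grip_force: 49.2
```

>>> move_arm --plan '[{"x": 0, "y": 0, "z": 0.7, "twist": 0}, {"x": 0, "y": 0, "z": 0.7, "twist": 0}, {"x": 0, "y": 0, "z": 0.7, "twist": 0}, {"x": 0, "y": 0, "z": 0, "twist": 0}, {"x": 0, "y": 0, "z": 0, "twist": 0}]'

```text
clock: 22.75
tool_pos: [0.5672, -0.29, 0.2017]
tool_rot: [[0.342, 0.94, -0.0], [0.94, -0.342, 0.0], [0.0, -0.0, -1.0]]
ft_force: [-0.4, -0.5, -1.8]
opening: 0.0235
grip_force: 49.2
```

>>> move_arm --plan '[{"x": 0, "y": 0, "z": 0.6, "twist": 0}, {"x": 0, "y": 0, "z": 0.6, "twist": 0}, {"x": 0, "y": 0, "z": 0, "twist": 0}, {"x": 0, "y": 0, "z": 0, "twist": 0}]'

```text
clock: 23.15
tool_pos: [0.5673, -0.2901, 0.201]
tool_rot: [[0.341, 0.94, 0.001], [0.94, -0.341, -0.0], [-0.0, 0.001, -1.0]]
ft_force: [0.6, -0.3, 1.0]
opening: 0.0232
grip_force: 49.9
```

Floor contact: the force has gone from −1.8 to +1.0. Before releasing I'll check with a picture.

```bash
python3 - <<'E'
from h import *
shot('side','s5');im=cv2.imread('pics/s5.png');cv2.imwrite('pics/c6.png',cv2.resize(im[150:280,220:360],None,fx=4.5,fy=4.5,interpolation=cv2.INTER_CUBIC))
E
```

```text
(no output)
```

View pics/c6.png

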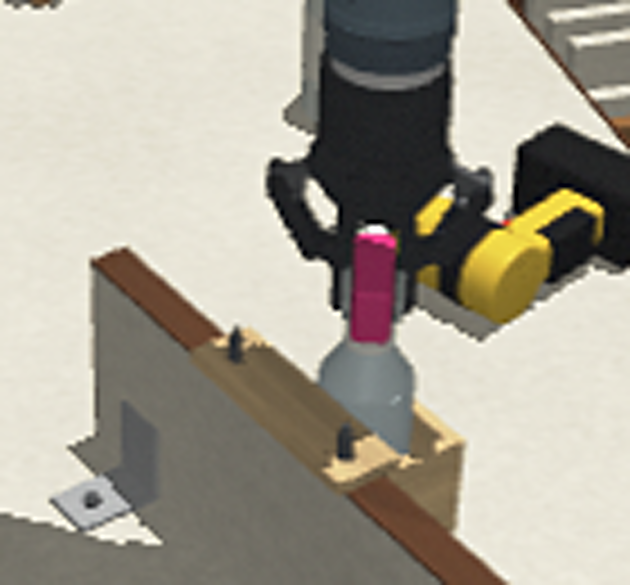

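The bottle stands upright in the cup at crop (368,390). The flange is still flat, with both pins through it at (236,345) and (345,442). Now I'll release and lift straight up.

>>> move_arm --plan '[{"x": 0, "y": 0, "z": 0, "twist": 0}, {"x": 0, "y": 0, "z": 0, "twist": 0}, {"x": 0, "y": 0, "z": 0, "twist": 0}, {"x": 0, "y": 0, "z": 0, "twist": 0}, {"x": 0, "y": 0, "z": 0, "twist": 0}, {"x": 0, "y": 0, "z": 0, "twist": 0}]' --claw 60

```text
clock: 23.8
tool_pos: [0.5672, -0.29, 0.2005]
tool_rot: [[0.341, 0.94, 0.0], [0.94, -0.341, 0.0], [0.0, -0.0, -1.0]]
ft_force: [0.3, 0.2, 0.1]
opening: 0.0597
grip_force: 0.0
```

>>> move_arm --plan '[{"x": 0, "y": 0, "z": -5, "twist": 0}, {"x": 0, "y": 0, "z": -10, "twist": 0}, {"x": 0, "y": 0, "z": -20, "twist": 0}, {"x": 0, "y": 0, "z": -25, "twist": 0}, {"x": 0, "y": 0, "z": -25, "twist": 0}, {"x": 0, "y": 0, "z": -20, "twist": 0}, {"x": 0, "y": 0, "z": -10, "twist": 0}, {"x": 0, "y": 0, "z": 0, "twist": 0}, {"x": 0, "y": 0, "z": 0, "twist": 0}]'

```text
clock: 24.7
tool_pos: [0.5674, -0.2902, 0.3159]
tool_rot: [[0.342, 0.94, 0.001], [0.94, -0.342, -0.0], [-0.0, 0.001, -1.0]]
ft_force: [-0.4, -0.2, -0.6]
opening: 0.0603
grip_force: 0.0
```

```bash
python3 - <<'E'
from h import *
im,d=shot('side','s6');im=cv2.imread('pics/s6.png');p=P('side',d)*1e3
q=im.astype(int);m=(q[...,2]>110)&(q[...,1]<70)&(q[...,0]>50)&(p[...,1]<-200);print('pink top z',np.percentile(p[m][:,2],[50,90,98]))
cv2.imwrite('pics/c7.png',cv2.resize(im[150:280,220:360],None,fx=4.5,fy=4.5,interpolation=cv2.INTER_CUBIC))
E
```

```text
pink top z [231.42406079 235.58995648 236.82951824]
```

View pics/c7.png

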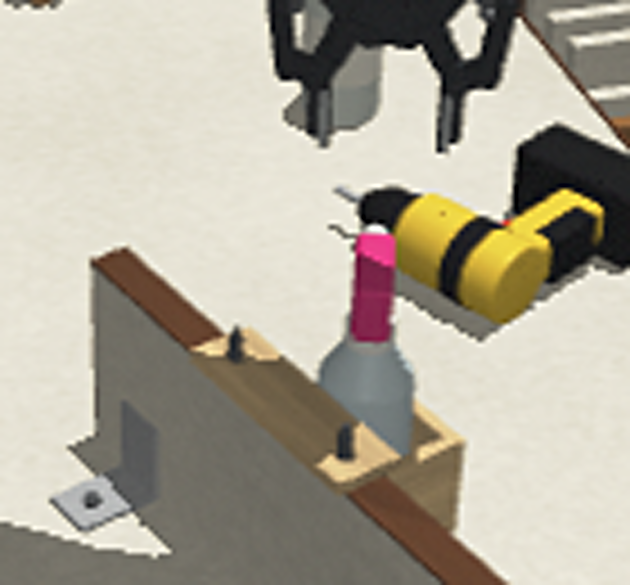

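The bottle stands free and upright with its head top at about 235 mm, as expected. The holder hangs flat and the gripper is clear. Handing in.

```bash
python3 -c "
from bench import finish_job
print(finish_job())"
```

```text
the job is handed in; nothing more can be done
None
```

The plywood holder hangs flat on both pins and the pink-trigger spray bottle stands upright in its cup; I handed the job in at about 25 s on the robot's clock, and the hand-in gave no verdict.

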